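# Turn the bottle stand until the dropper bottle faces front

### The arm

A 6-joint arm with a two-finger parallel gripper is mounted at the origin on a cart in front of the work surface, level with it; the furniture and walls round the work are solid. World frame = base frame: x ahead of the robot, y to its left, z up, the work surface at z = 0. Lengths are in m, angles in rad, forces in N, time in s.
With the tool pointing down it reaches from about 0.3 to 0.875 m from the base axis. Payload 6.4 kg.
Tool frame: the origin (TCP) lies at the centre of the arm's flange, where the gripper is bolted on; the fingertips stand 173 mm ahead of it and the grasp point (between the pads) lies 155 mm ahead of it; z points along the fingers, y is the line along which they close (so a half turn about z gives the same grasp; the last joint's range is limited). The gripper opens to 85 mm and grips with 20 to 120 N. Pads are 22 mm wide; open, the fingers measure 114 mm over their backs; the gripper's body (76 mm by 85 mm) begins 54 mm behind the grasp point. The pads swing forward as they close: fully open they stand 13 mm farther back than shut.
Start: joints at [-1.486, 0.181, 1.607, -0, 1.354, -0.206], TCP at [0.165, -0.551, 0.405] pointing down, gripper open.
Joint ranges: [-2.99, 2.99], [-0.89, 2.07], [0.3, 2.58], [-1.14, 4.28], [0, 2.63], [-3.12, 3.12]. Speed limits (rad/s): [2.57, 2.57, 3.01, 3.14, 3.14, 3.14].

### API

Orientations are given as a unit quaternion [w, x, y, z].
In Python, from bench import get_obs, camera, get_calibration, hand_in gives the robot as it stands. The module is installed in compiled form; this text tells all that it offers.
- The arm moves only by the tool drive_tool, never from a script. Its argument "increments" is a list of rows, each a list of 2 entries, a list of its own where there are three numbers: the shift along the tool's x, y, z normalised to -1 to 1, where 1 is 250 mm, then the turn about the tool's z normalised to -1 to 1, where 1 is 90 degrees. A call has exactly 8 rows; each row is the pose to reach, as a shift and turn from the pose commanded when the call began, along the tool's axes at that moment; what a row does not reach only later rows make up. A row lasts 1/8 s, in which the tool goes at most 62.5 mm and 10.7 degrees, less where a joint would pass 70% of its speed; a pose out of reach is approached as far as the arm can. A call with a number of a shift or a turn outside -1 to 1 is refused whole. A call with a gripper value outside its range is refused whole. "claw" is the closure, from 0 (fully open) to 1 (shut), set as the call begins (left out, the last holds). The fingers move at their own pace and stop on an object; the grip force is fixed at half the most. Time passes only in rows, so rows that repeat a pose let the fingers close, or fill a call up. It gives the time, the measured TCP pose, the force and the opening at its end, in the units of the state.
- get_obs(): the state, without advancing time (a new reading comes with each control period).
- camera(name): name is "side" or "top"; returns the picture (420x560x3 uint8, blue, green, red); there is no depth.
- get_calibration(name): a dict with "K" (3x3 intrinsics, pixels), "origin" and "orientation" of the camera in the world. Camera axes: x right, y down, z forward; pixel columns grow to the right and rows downward; lengths in m; the calibration is good to about 2 mm. A picture is of the moment at which its call begins. get_calibration takes no time and is no camera call.
- hand_in(): hands the job in, once; it reports no verdict.
The state is a dict: "time_s": time; "q": joint angles; "dq": joint speeds; "joint_efforts": joint torques, N m; "eef_pos": TCP position; "eef_rot": TCP orientation; "wrist_force": force on the tool from outside, world axes, zero at the start; "torque": the same for the moment, N m; "opening": opening from 0.0 (shut) to 1.0 (fully open).
Only numpy, scipy, OpenCV 4.12 (cv2) and the standard library are available. Lean on these libraries where they do the work, as an engineer would, in place of code of your own. Each camera call takes 0.05 s, during which the arm holds its last target. There are 200 camera calls.

### The job

Gently push the upright posts on the rim of the round bottle stand, turning it until the dropper bottle (the one with the pointed rubber bulb) stands at the front, in line with the stud on the tongue of the stand's foot. Turn it without touching, lifting or knocking over any of the four bottles, leave the petri dish, the jar and the beaker where they are, and finish with the stand at rest.

Things in the scene. Friction and masses are not known exactly. Their poses are not given: they have to be found in the camera images.
- stand_foot: fixed grey foot of the round bottle stand on the wooden desk. Origin on the stand's upright turning axis, at the work surface; z up. Its own -x axis is the stand's front: there a grey tongue 30 mm wide and 8 mm high reaches out from under the deck to 200 mm from the axis, ending in a short steel stud. The front points roughly at the robot, up to 25 degrees askew
- front_stud (a point): top of the steel stud (20 mm across, its top 34 mm above the work surface) on the end of the foot's tongue, 183 mm from the turning axis: the direction from the axis to it is the front
- carousel: the stand's round white deck, 320 mm across, underside 22 mm and top 34 mm above the work surface; turns freely either way about its upright z axis with slight drag (about 0.5 N at a post) and soon stops when no longer pushed. Four steel rings (41 mm inside, 20 mm high), 75 mm from the axis, at its own -x, -y, +x, +y, hold a bottle each. Origin on the axis, at the underside
- dropper: the dropper bottle: amber, with a black collar and a slim pointed rubber bulb on top, standing upright in one of the four rings, 33 mm across, 102 mm high; loose, must not be touched; origin: centre of its underside, 34 mm above the work surface
- reagent_1: the larger plain amber bottle with a flat screw cap, standing upright in one of the four rings, 39 mm across, 81 mm high; loose, must not be touched; origin: centre of its underside, 34 mm above the work surface
- reagent_2: one of two equal small plain amber bottles with a flat screw cap, standing upright in one of the four rings, 35 mm across, 73 mm high; loose, must not be touched; origin: centre of its underside, 34 mm above the work surface
- reagent_3: the other small plain amber bottle with a flat screw cap, standing upright in one of the four rings, 35 mm across, 73 mm high; loose, must not be touched; origin: centre of its underside, 34 mm above the work surface
- petri_dish: petri dish lying on the steel table to the left of the stand, 60 mm across, 16 mm high; bystander; origin: centre of its underside
- lidded_jar: white enamel jar with a lid and a small handle, 86 mm across, 96 mm high, on the steel table to the left; bystander; origin: centre of its underside
- beaker: glass beaker, 54 mm across, 69 mm high, on the desk to the right of the stand; bystander; origin: centre of its underside
- post_0 (a point): centre of the top of one of the four finger posts on the deck's rim, halfway between the rings: upright round steel post 14 mm across, 55 mm high (from the deck's top at 34 mm to 89 mm above the work surface), 150 mm from the turning axis; it moves with the deck
- post_1 (a point): centre of the top of one of the four finger posts on the deck's rim, halfway between the rings: upright round steel post 14 mm across, 55 mm high (from the deck's top at 34 mm to 89 mm above the work surface), 150 mm from the turning axis; it moves with the deck
- post_2 (a point): centre of the top of one of the four finger posts on the deck's rim, halfway between the rings: upright round steel post 14 mm across, 55 mm high (from the deck's top at 34 mm to 89 mm above the work surface), 150 mm from the turning axis; it moves with the deck
- post_3 (a point): centre of the top of one of the four finger posts on the deck's rim, halfway between the rings: upright round steel post 14 mm across, 55 mm high (from the deck's top at 34 mm to 89 mm above the work surface), 150 mm from the turning axis; it moves with the deck
Not all that is in view belongs to the job. What is shaped like the reagent_3 but turquoise is not meant. What is shaped like the reagent_2 but green is not meant.

How it is judged:
By the outcome, as a careful person would: the job done as asked, in the order asked, and still so for the second after the job is handed in, with the robot touching nothing.
It also fails if it takes over 64 s, if anything falls off the work surface, if the arm or the gripper's body presses on something with over 40 N, if the wrist force passes 120 N, or if a joint passes its speed limit or range.

## Working session

There is one attempt and no reset: what is moved stays moved. The work goes in short steps, Python scripts to look and compute and a tool call to move; the robot and the scene stay as the last step left them, time stands still between calls to the robot, and variables do not carry over. Pictures are saved under pics/ and viewed, on a budget of 10 in all, crops included, one or two more only if the job needs it, and the job is handed in when it is done.

Besides the shell and the picture viewer there is one more tool, called after "Request:" as name(argument=value, ...), one argument or row to a line, values as JSON. drive_tool: Moves the arm, as the interface text tells. Its arguments: {"type":"object","properties":{"increments":{"type":"array","items":{"type":"array"}},"claw":{"type":"number"}},"required":["increments"]}

```bash
mkdir -p pics
cat > h.py <<'E'
import numpy as np,cv2
from bench import *
from scipy.spatial.transform import Rotation as R
def cal(n):
    c=get_calibration(n); q=np.array(c["orientation"]); 
    return np.array(c["K"]),np.array(c["origin"]),R.from_quat(q[[1,2,3,0]]).as_matrix()
def onplane(n,uv,z):
    K,o,r=cal(n); d=r@np.linalg.solve(K,[uv[0],uv[1],1]); return o+d*(z-o[2])/d[2]
def proj(n,p):
    K,o,r=cal(n); c=K@(r.T@(np.array(p)-o)); return c[:2]/c[2]
E
python3 - <<'E'
from h import *
print(get_obs())
for n in("side","top"):
    print(n,get_calibration(n)); cv2.imwrite(f"pics/{n}0.png",cv2.resize(camera(n),(800,600),interpolation=cv2.INTER_CUBIC))
E
```

```text
{'time_s': 0.0, 'q': array([-1.48625688e+00,  1.81552230e-01,  1.60799479e+00,  1.65891659e-05,
        1.35380711e+00, -2.06288836e-01]), 'dq': array([ 0.00031551,  0.00050767, -0.00107091, -0.00042205,  0.00103589,
       -0.00115454]), 'joint_efforts': array([ 7.98486999e-04, -4.44872475e+01, -3.51335156e+01, -3.03214092e-04,
        8.85652931e-03, -4.57276329e-06]), 'eef_pos': array([ 0.16488254, -0.55059217,  0.40378398]), 'eef_rot': array([-8.78617906e-04,  9.89445856e-01,  1.44900384e-01,  6.16652892e-05]), 'wrist_force': array([ 0.87382142, -0.86888081,  0.10496957]), 'torque': array([-0.00383214, -0.01812142,  0.01261218]), 'opening': 1.0001730069676673}
side {'K': array([[439.37222413,   0.        , 278.84119961],
       [  0.        , 439.37222413, 207.25009971],
       [  0.        ,   0.        ,   1.        ]]), 'origin': array([ 0.29333761, -1.05491339,  0.64235432]), 'orientation': array([-0.48100149,  0.86246531, -0.13274956,  0.08466822])}
top {'K': array([[404.97265433,   0.        , 276.3657367 ],
       [  0.        , 404.97265433, 209.64063845],
       [  0.        ,   0.        ,   1.        ]]), 'origin': array([ 0.4853223 , -0.20161974,  1.02873477]), 'orientation': array([ 0.02278435, -0.70066828,  0.71253074, -0.02906509])}
```

View pics/top0.png

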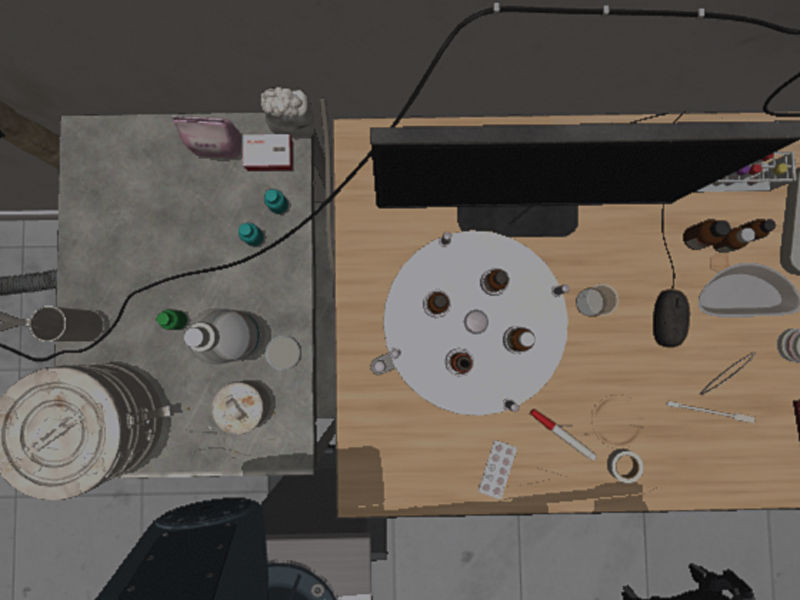

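View pics/side0.png

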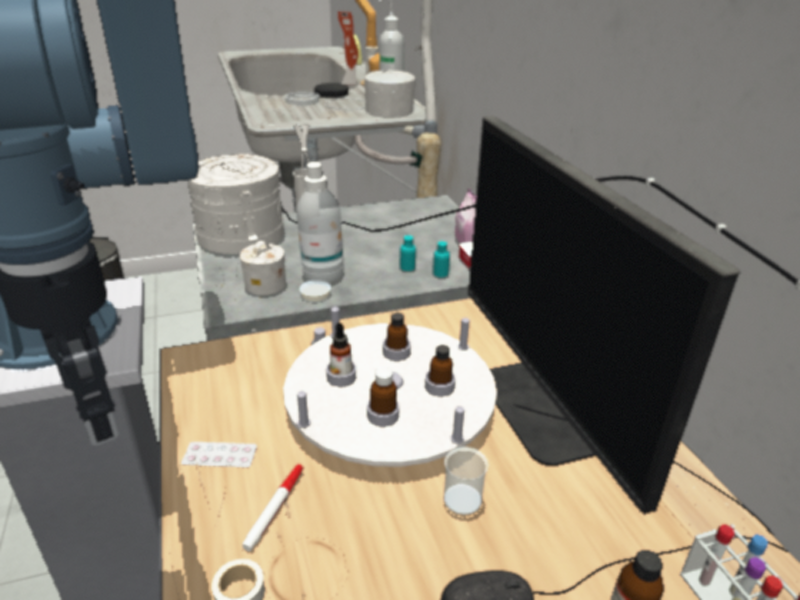

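Run:
```python
from h import *
im=camera("top")
c=im[150:300,255:405]; cv2.imwrite("pics/crop1.png",cv2.resize(c,None,fx=4,fy=4,interpolation=cv2.INTER_CUBIC))
s=camera("side")[215:335,185:365]; cv2.imwrite("pics/crop2.png",cv2.resize(s,None,fx=4,fy=4,interpolation=cv2.INTER_CUBIC))
```

```text
(no output)
```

View pics/crop1.png

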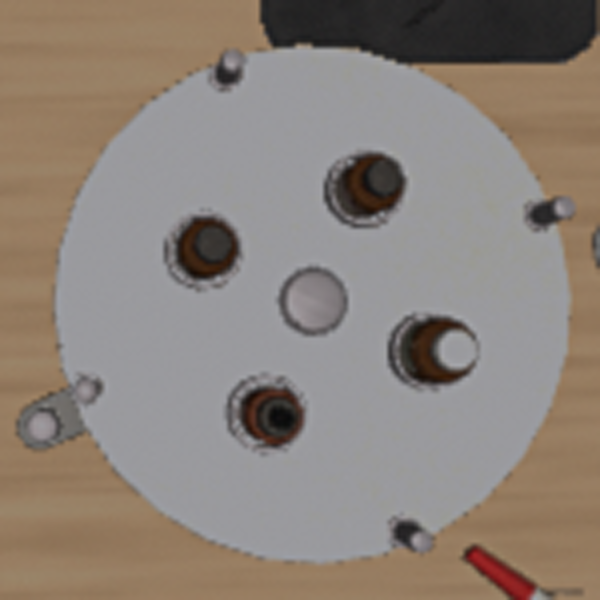

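View pics/crop2.png

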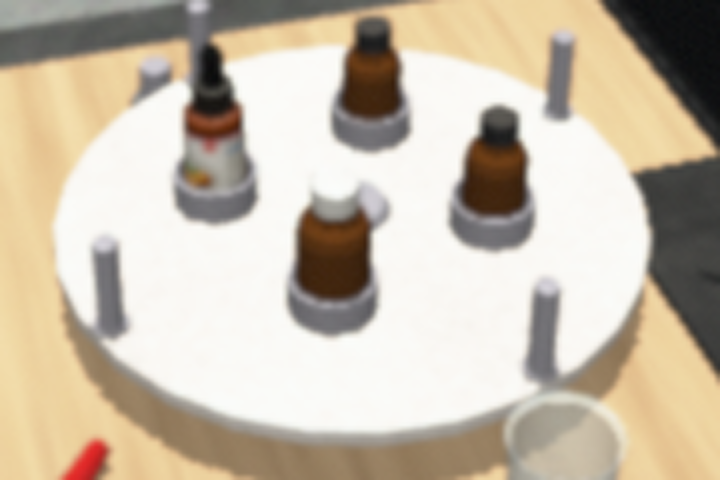

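```bash
cat >> h.py <<'E'
def tri(a,b):
    A=[];B=[]
    for n,uv in(("top",a),("side",b)):
        K,o,r=cal(n); d=r@np.linalg.solve(K,[*uv,1]); d/=np.linalg.norm(d); P=np.eye(3)-np.outer(d,d); A.append(P);B.append(P@o)
    return np.linalg.lstsq(np.vstack(A),np.hstack(B),rcond=None)[0]
T=lambda u,v:np.array([255+(u-1.5)/4,150+(v-1.5)/4])
S=lambda u,v:np.array([185+(u-1.5)/4,215+(v-1.5)/4])
E
python3 - <<'E'
from h import *
from scipy.optimize import least_squares
posts=[(89,390),(420,541),(565,207),(232,62)]; sp=[(197,5),(105,243),(545,287),(562,37)]
P=[]
for a,b in zip(posts,sp):
    P.append(onplane("top",T(*a),.089)); print("post",tri(T(*a),S(*b)).round(3),P[-1].round(3),onplane("side",S(*b),.089).round(3))
P=np.array(P); c=P.mean(0)[:2]; print("c",c)
st=onplane("top",T(43,425),.034); print("stud",tri(T(43,425),S(155,65)).round(3),st.round(3))
dr=tri(T(280,418),S(210,55)); print("dropper tip",dr.round(3))
ring=onplane("top",T(265,412),.054); print("ring",ring)
ang=lambda p:np.degrees(np.arctan2(p[1]-c[1],p[0]-c[0]))
print("disc c",onplane("top",T(313,304),.034), "r",np.hypot(*(P[:,:2]-c).T))
print("posts",[ang(p) for p in P],"stud",ang(st),np.hypot(*(st[:2]-c)),"drop",ang(dr),ang(ring))
for n,uv in(("beaker",(597,300)),("petri",(283,352)),("jar",(238,407)),("monitorbase",(515,235)),("pen",(540,412))):
    print(n,onplane("top",np.array(uv)*.7,.0).round(3))
E
```

```text
post [ 0.469 -0.211  0.091] [ 0.467 -0.21   0.089] [ 0.471 -0.208  0.089]
post [ 0.379 -0.4    0.088] [ 0.378 -0.399  0.089] [ 0.381 -0.401  0.089]
post [ 0.57  -0.491  0.088] [ 0.569 -0.49   0.089] [ 0.571 -0.491  0.089]
post [ 0.66  -0.298  0.088] [ 0.658 -0.297  0.089] [ 0.662 -0.299  0.089]
c [ 0.51796442 -0.34919688]
stud [ 0.447 -0.183  0.035] [ 0.446 -0.182  0.034]
dropper tip [ 0.452 -0.316  0.128]
ring [ 0.4518132  -0.31580714  0.054     ]
disc c [ 0.51664339 -0.34933969  0.034     ] r [0.14784727 0.14883955 0.14982865 0.14897097]
posts [np.float64(109.98818534930818), np.float64(-160.44292965203948), np.float64(-70.06273150944723), np.float64(20.319492490002883)] stud 113.44685066017308 0.18190095260071015 drop 152.94993894149533 153.21769551672165
beaker [ 0.554 -0.573  0.   ]
petri [ 0.471 -0.012  0.   ]
jar [0.376 0.067 0.   ]
monitorbase [ 0.674 -0.43   0.   ]
pen [ 0.358 -0.464  0.   ]
```

Candidates in the top view (800x600): the dropper is at (460,362), with a black pointed bulb that the side view shows at (340,340). The others are reagent_1 (520,340, white cap) and two small black-capped bottles at (437,302) and (495,280). The turquoise and green ones are off the stand. The crops confirm the dropper. The stud is at 113.4° and the dropper's ring at about 155°, so the stand must turn about -41°. I'll push the post at (0.379,-0.400) towards +y.

Request:
drive_tool(
  increments=[
    [[0.11,-0.006,0],0.025],
    [[0.26,-0.015,0],0.06],
    [[0.41,-0.024,0],0.09],
    [[0.56,-0.032,0],0.12],
    [[0.7,-0.04,0],0.15],
    [[0.82,-0.047,0],0.175],
    [[0.888,-0.051,0],0.186],
    [[0.888,-0.051,0],0.186],
  ],
  claw=1,
)

```text
time_s: 1.2
eef_pos: [0.3748, -0.4744, 0.4044]
eef_rot: [-0.0, 1.0, 0.0, -0.0]
wrist_force: [0.4, -0.1, -0.1]
opening: 0.002
```

Request:
drive_tool(
  increments=[
    [[0,0,0.08],0],
    [[0,0,0.19],0],
    [[0,0,0.31],0],
    [[0,0,0.43],0],
    [[0,0,0.54],0],
    [[0,0,0.62],0],
    [[0,0,0.656],0],
    [[0,0,0.656],0],
  ],
)

```text
time_s: 2.2
eef_pos: [0.3736, -0.4751, 0.2402]
eef_rot: [-0.0, 1.0, -0.001, -0.0]
wrist_force: [0.2, 0.2, 0.7]
opening: 0.001
```

Run:
```python
from h import *
s=camera("side")[200:335,165:345]; cv2.imwrite("pics/crop3.png",cv2.resize(s,None,fx=4,fy=4,interpolation=cv2.INTER_CUBIC))
print(get_obs()["eef_pos"],get_obs()["wrist_force"])
```

```text
[ 0.3738988  -0.47533795  0.2410614 ] [-0.11412224  0.33280731  0.12318764]
```

View pics/crop3.png

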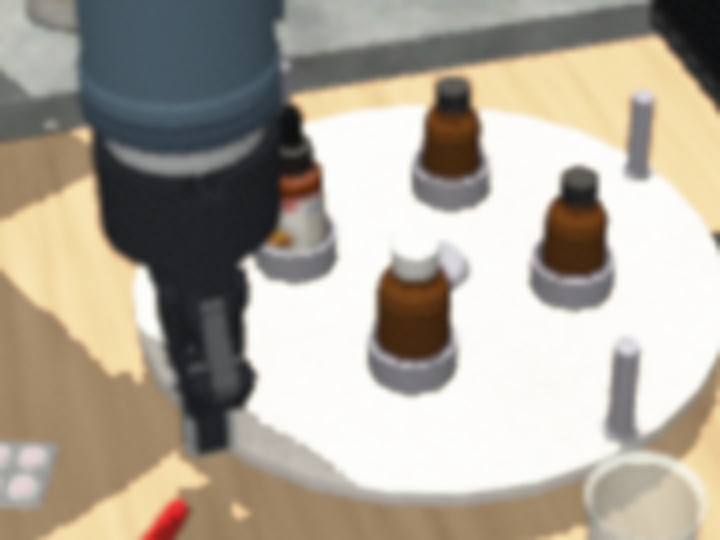

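Request:
drive_tool(
  increments=[
    [[0,-0.03,0],0],
    [[0,-0.07,0],0],
    [[0,-0.11,0],0],
    [[0,-0.145,0],0],
    [[0,-0.17,0],0],
    [[0,-0.19,0],0],
    [[0,-0.21,0],0],
    [[0,-0.23,0],0],
  ],
)

```text
time_s: 3.25
eef_pos: [0.3739, -0.4174, 0.2407]
eef_rot: [0.0, 1.0, -0.001, -0.0]
wrist_force: [-0.1, -1.4, 0.2]
opening: -0.002
```

Request:
drive_tool(
  increments=[
    [[0,-0.02,0],0],
    [[0,-0.04,0],0],
    [[0,-0.06,0],0],
    [[0,-0.08,0],0],
    [[0,-0.1,0],0],
    [[0,-0.12,0],0],
    [[0,-0.14,0],0],
    [[0,-0.16,0],0],
  ],
)

```text
time_s: 4.25
eef_pos: [0.374, -0.3772, 0.2407]
eef_rot: [-0.0, 1.0, -0.001, 0.0]
wrist_force: [-0.0, -0.2, -0.4]
opening: 0.001
```

Request:
drive_tool(
  increments=[
    [[0,-0.02,0],0],
    [[0,-0.04,0],0],
    [[0,-0.06,0],0],
    [[0,-0.08,0],0],
    [[0,-0.1,0],0],
    [[0,-0.115,0],0],
    [[0,-0.125,0],0],
    [[0,-0.13,0],0],
  ],
)

```text
time_s: 5.25
eef_pos: [0.3741, -0.3449, 0.2407]
eef_rot: [0.0, 1.0, -0.001, 0.0]
wrist_force: [0.8, -0.3, -0.3]
opening: 0.003
```

Run:
```python
from h import *
im=camera("top")
c=im[150:300,255:405]; cv2.imwrite("pics/crop4.png",cv2.resize(c,None,fx=4,fy=4,interpolation=cv2.INTER_CUBIC))
```

```text
(no output)
```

View pics/crop4.png

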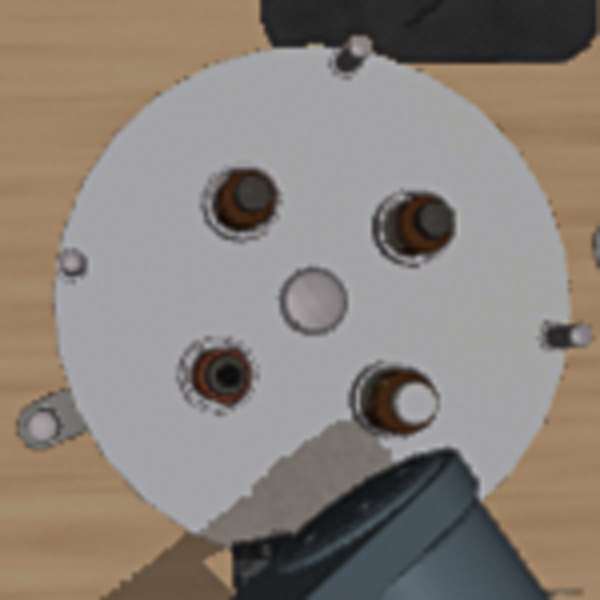

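The stand has turned and the bottles are still standing. Visible post tops are at (72,263), (360,46) and (582,335), and the dropper is at (225,376).

```bash
cat >> h.py <<'E'
C=np.array([.518,-.3492])
def report(posts,ring,tip):
    a=lambda p:np.degrees(np.arctan2(p[1]-C[1],p[0]-C[0]))
    pa=[a(onplane("top",T(*p),.089)) for p in posts]; print("posts",np.round(pa,1),"->ring",np.round([(x%90)+135-90*0 for x in pa],1))
    print("ring",a(onplane("top",T(*ring),.054)),"tip",a(onplane("top",T(*tip),.134)))
E
python3 - <<'E'
from h import *
report([(72,263),(582,335),(360,46)],(216,375),(228,376))
print(get_obs()["eef_pos"])
E
```

```text
posts [ 81.1 -99.1  -9.1] ->ring [216.1 215.9 215.9]
ring 124.99563510100602 tip 124.6790477831679
[ 0.37411158 -0.34481813  0.24068675]
```

Request:
drive_tool(
  increments=[
    [[0,-0.015,0],0],
    [[0,-0.032,0],0],
    [[0,-0.05,0],0],
    [[0,-0.067,0],0],
    [[0,-0.082,0],0],
    [[0,-0.094,0],0],
    [[0,-0.103,0],0],
    [[0,-0.11,0],0],
  ],
)

```text
time_s: 6.3
eef_pos: [0.3741, -0.3174, 0.2407]
eef_rot: [0.0, 1.0, -0.001, 0.0]
wrist_force: [0.6, -0.8, 0.0]
opening: 0.001
```

Run:
```python
from h import *
im=camera("top")
c=im[150:300,255:405]; cv2.imwrite("pics/crop5.png",cv2.resize(c,None,fx=4,fy=4,interpolation=cv2.INTER_CUBIC))
```

```text
(no output)
```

View pics/crop5.png

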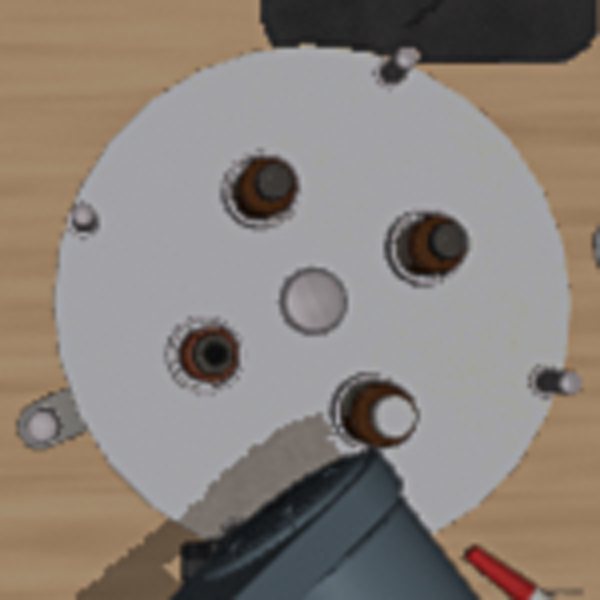

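Posts are now at (84,216), (408,58) and (570,383). The dropper's ring is at (203,355) and its tip at (215,353).

Run:
```python
from h import *
report([(84,216),(570,383),(408,58)],(203,354),(215,353))
print(get_obs()["eef_pos"])
```

```text
posts [  70.2 -110.2  -20.2] ->ring [205.2 204.8 204.8]
ring 113.87518979385746 tip 113.75060612805186
[ 0.37410445 -0.31723179  0.24066238]
```

Request:
drive_tool(
  increments=[
    [[0,-0.002,0],0],
    [[0,-0.004,0],0],
    [[0,-0.006,0],0],
    [[0,-0.008,0],0],
    [[0,-0.008,0],0],
    [[0,-0.008,0],0],
    [[0,-0.008,0],0],
    [[0,-0.008,0],0],
  ],
)

```text
time_s: 7.35
eef_pos: [0.3741, -0.3155, 0.2407]
eef_rot: [-0.0, 1.0, -0.001, -0.0]
wrist_force: [-0.3, 0.2, -0.1]
opening: -0.004
```

Request:
drive_tool(
  increments=[
    [[0,0.02,0],0],
    [[-0.03,0.06,0],0],
    [[-0.08,0.1,0],0],
    [[-0.14,0.14,0],0],
    [[-0.2,0.16,0],0],
    [[-0.26,0.18,0],0],
    [[-0.3,0.18,0],0],
    [[-0.3,0.18,0],0],
  ],
)

```text
time_s: 8.35
eef_pos: [0.2984, -0.3603, 0.2406]
eef_rot: [-0.0, 1.0, -0.001, -0.0]
wrist_force: [0.8, -0.1, 0.5]
opening: 0.004
```

Request:
drive_tool(
  increments=[
    [[0,0,-0.1],0],
    [[0,0,-0.25],0],
    [[0,0,-0.4],0],
    [[0,0,-0.55],0],
    [[0,0,-0.65],0],
    [[0,0,-0.7],0],
    [[0,0,-0.7],0],
    [[0,0,-0.7],0],
  ],
)

```text
time_s: 9.35
eef_pos: [0.299, -0.36, 0.4143]
eef_rot: [-0.001, 1.0, -0.001, -0.0]
wrist_force: [0.1, 1.1, 0.2]
opening: -0.002
```

Run:
```python
from h import *
im=camera("top")
c=im[150:300,255:405]; cv2.imwrite("pics/crop6.png",cv2.resize(c,None,fx=4,fy=4,interpolation=cv2.INTER_CUBIC))
cv2.imwrite("pics/side6.png",camera("side"))
print(get_obs()["eef_pos"])
```

```text
[ 0.29894879 -0.36009693  0.41432313]
```

View pics/crop6.png

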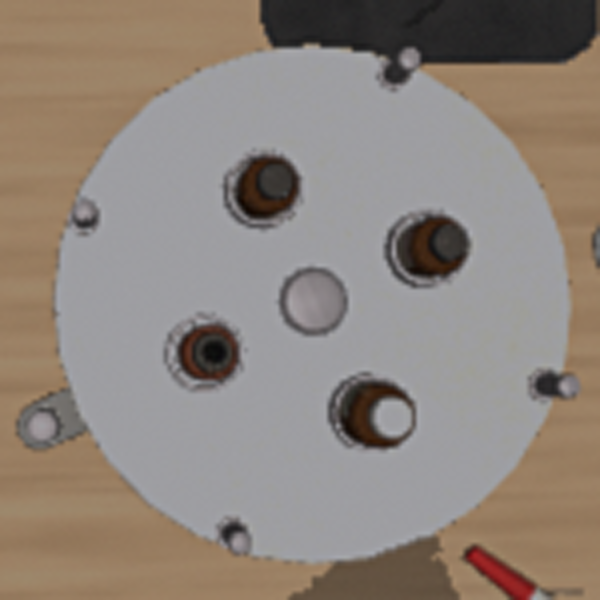

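View pics/side6.png

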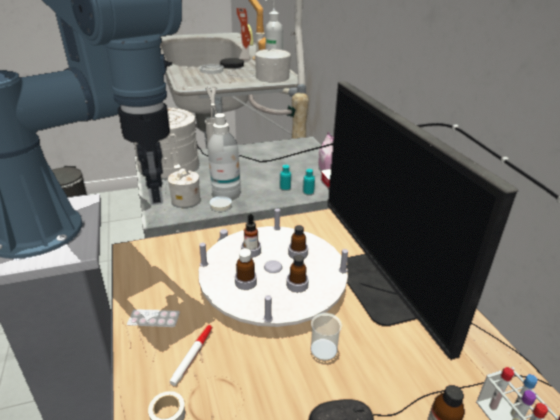

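The arm is clear and all the bottles are upright. Posts are at (84,213), (410,58), (568,385) and (240,541). The dropper's ring is at (203,352) and its tip at (213,352).

Run:
```python
from h import *
report([(84,213),(568,385),(410,58),(240,541)],(203,352),(213,352))
a=camera("top");import time
b=camera("top"); print(cv2.absdiff(a,b)[150:300,255:405].mean())
print(hand_in())
```

```text
posts [  69.6 -110.7  -20.7  158.8] ->ring [204.6 204.3 204.3 203.8]
ring 113.05540954567915 tip 113.03398950952473
0.5503407407407407
the job is handed in; nothing more can be done
None
```

The dropper bottle now stands at the front, in line with the stud to within about 1°, and I have handed the job in.

- **What I did:** I closed the gripper and pushed one rim post gently towards +y in slow steps, turning the stand about -41°. Then I backed the arm off and raised it clear. Wrist force readings stayed below about 2 N, and the arm's last move ended at about 9.4 s.
- **Alignment:** the stud is at 113.4°. The dropper's ring is at 114.2° worked out from the posts, and the ring and the bulb tip both measure about 113.0° directly. The two methods disagree by about 1°, possibly because the bottle sits loosely in its ring, so I aimed between them.
- **Other checks:** in the last pictures all four bottles are upright in their rings, and the jar, petri dish and beaker look undisturbed; I did not re-measure those three.
- **At rest:** my stillness check was weak. It compared two pictures 0.05 s apart with a mean difference of 0.55 grey levels, which I took to be camera noise. The stand was last pushed more than 2 s before that.

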